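# Load the slate warmer and set its hot-water valve

## Task

Get the slate warmer on the pass ready for service. While it is still cold, take the two dark slates out of the wooden stand and gently stand them on long edge on the warmer's sloping deck, about centred: the large one leaning against the tubes, the small one in front of it leaning on the large one. Then open the hot-water valve to half, so that its lever stands at 45 degrees over the middle tooth of the index plate. Leave the wooden paddle board in the stand, and do not shove or tip the kitchen roll, the mug or the bell.

Things in the scene. Friction and masses are not known exactly. Their poses are not given: they have to be found in the camera images.
- warmer: hot-water slate warmer of stainless sheet, fixed, 190 mm wide, 195 mm high. Origin on the counter under its middle; x to its back, y to its left (seen by the robot), z up. Deck in front, copper coil behind it. On its right the feed pipe (x = 41, z = 53 mm) runs along -y through the ball valve and turns down into the counter at y = -220 mm. A dial thermometer tops its left rear corner
- tube_bank: upper part of the warmer: deck and five level copper tubes (one coil). Origin mid of the line where they meet, x 30, z 40 mm of the warmer; tilted 18 deg about its y: z up along the tube fronts (leaning away from robot), x into the tubes. Deck: plane z = 0, x -62 to 0, y -95 to 95 mm. Tube fronts: plane x = 0, z 16 to 108 mm; dial at y 94, z 146 mm, 5 mm proud. Empty at first
- valve (a joint): angle of the valve lever about its upright stem, rad: 0 = shut, lever points to -x of the warmer (across the pipe); 1.571 = full, lever along -y of the warmer (along the pipe); opens anticlockwise from above; half = 0.785, over the middle of three teeth on the round plate below it. Starts at 0 to 0.3. Stiff (0.25 N m), stays where left
- lever_grip (a point): middle of the black grip sleeve of the lever, 80 mm from the stem's axis and 85 mm above the counter. The sleeve is 68 mm long, 18 mm wide, 12 mm thick (79 to 91 mm above the counter), free below. Its x axis points from the sleeve to the stem
- valve_stem (a point): point on the valve stem's axis, 85 mm above the counter; in the warmer's frame at x = 41, y = -145 mm.
- stand: dark wooden slotted stand, fixed to the counter, 158 x 110 mm, 48 mm high. Origin on the counter under its middle. Three slots run along its y axis at x = -52, 0 and 52 mm, 14 mm wide, their floor 14 mm above the counter; each holds one board upright, in any order.
- large_slate: dark grey rectangular slate, 150 mm long, 120 mm high, 10 mm thick, 0.5 kg, standing upright in a slot of the stand on its long edge. Origin at the middle of its lower long edge; x is its thickness, y its length, z up.
- large_slate_top (a point): middle of the upper long edge of the large slate, 120 mm above its origin
- small_slate: dark grey rectangular slate, 118 mm long, 92 mm high, 10 mm thick, 0.3 kg, standing likewise. Origin at the middle of its lower long edge; x is its thickness, y its length, z up.
- small_slate_top (a point): middle of the upper long edge of the small slate, 92 mm above its origin
- paddle: small light wooden paddle board with a short handle upward, 94 mm wide, 109 mm high with the handle, 11 mm thick, in the third slot; it stays there. Origin at the middle of its lower edge; axes as the slates'.
- kitchen_roll: white kitchen roll standing upright, about 100 mm in diameter, 228 mm tall, light; origin under its middle. Leave alone.
- mug: white mug, 82 mm in diameter, 114 mm with the handle (to its -y), 91 mm high; origin under it, between cup and handle. Leave alone.
- bell: counter bell, 86 mm in diameter, 65 mm high; origin under its middle. Leave alone.
Mind the look-alikes: they are no part of the job. There is more than one size of the paddle; the one meant has the size given above.

How it is judged:
By the outcome, as a careful person would: the job done as asked, in the order asked, and still so for the second after the job is handed in, with the robot touching nothing.
It also fails if it takes over 69 s, if anything falls off the work surface, if the arm or the gripper's body presses on something with over 40 N, if the wrist force passes 120 N, or if a joint passes its speed limit or range.

## Robot

A 6-joint arm with a two-finger parallel gripper is mounted at the origin on a cart in front of the work surface, level with it; the furniture and walls round the work are solid. World frame = base frame: x ahead of the robot, y to its left, z up, the work surface at z = 0. Lengths are in mm, angles in rad, forces in N, time in s.
With the tool pointing down it reaches from about 275 to 1000 mm from the base axis. Payload 8.4 kg.
Tool frame: the origin (TCP) lies on the mounting face of the last link; the fingertips stand 173 mm ahead of it and the grasp point (between the pads) lies 155 mm ahead of it; z points along the fingers, y is the line along which they close (so a half turn about z gives the same grasp; the last joint's range is limited). The gripper opens to 85 mm and grips with 20 to 120 N. Pads are 22 mm wide; open, the fingers measure 114 mm over their backs; the gripper's body (76 mm by 85 mm) begins 54 mm behind the grasp point. The pads swing forward as they close: fully open they stand 13 mm farther back than shut.
Start: joints at [-1.3, 0.353, 1.633, -0, 1.155, -0.002], TCP at [168.392, -601.892, 404.681] pointing down, gripper open.
Joint ranges: [-2.63, 2.63], [-0.92, 2.1], [0.06, 2.66], [-1.3, 4.44], [0, 2.69], [-3.02, 3.02]. Speed limits (rad/s): [2.22, 2.22, 2.79, 3.14, 3.14, 3.14].

## Interface

Orientations are given as [roll, pitch, yaw] about the fixed x, y, z axes, in that order (R = Rz(yaw) Ry(pitch) Rx(roll)).
In Python, from rig import r gives the robot as it stands.
- The arm moves only by the tool apply_moves, never from a script. Its argument "deltas" is a list of rows, each an object with "claw": the gripper command: -1 is fully open, 1 is shut, values between are in proportion; "delta_pos": the shift along the tool's x, y, z in cm, a list of three; "yaw": the turn about the tool's z in rad. In form: [{"claw": claw, "delta_pos": [tx, ty, tz], "yaw": yaw}, ...]. A call has 1 to 8 rows; each row shifts and turns the commanded pose from where the row before left it, along the tool's axes as they then stand; what a row does not reach is not made up. A row lasts 1/8 s, in which the tool goes at most 62.5 mm and 10.7 degrees, less where a joint would pass 70% of its speed; a pose out of reach is approached as far as the arm can. A call with a gripper value outside its range is refused whole. The fingers move at their own pace and stop on an object; "grip_force" is the grip in N (left out, the last holds). Time passes only in rows, so rows that do not move let the fingers close. It gives the time, the measured TCP pose, the force, the opening and the grip force at its end, in the units of the state.
- r.sense(): the state, without advancing time (a new reading comes with each control period).
- r.grab_frame(name): name is "side" or "top" or "wrist"; returns a dict with "img" (480x640x3 uint8, blue, green, red), "z_map" (480x640 float32, mm along the optical axis (not along the pixel's ray), 0 where there is no reading), "fx", "fy", "cx", "cy" (pixels), "eye" and "rotation" of the camera in the world; the wrist camera has in their place "T_tool_cam" (4x4, takes a point from camera to tool coordinates, whose origin is the TCP and whose axes are the flange's). Camera axes: x right, y up, looking along -z (the intrinsics and any distortion apply to the point x, -y, -z); pixel columns grow to the right and rows downward; lengths in mm; the calibration is good to about 2 mm. A picture is of the moment at which its call begins: read the wrist's pose just before it.
- r.sign_off(): hands the job in; it is judged then, once.
The state is a dict: "clock": time; "qpos": joint angles; "qvel": joint speeds; "joint_efforts": joint torques, N m; "eef_pos": TCP position; "tcp_rot": TCP orientation; "contact_force": force on the tool from outside, world axes, zero at the start; "wrist_torque": the same for the moment, N m; "opening": opening from 0.0 (shut) to 1.0 (fully open); "grasp_force": force on a finger pad.
Only numpy, scipy, OpenCV 4.12 (cv2) and the standard library are available. Lean on these libraries where they do the work, as an engineer would, in place of code of your own. Each camera call takes 0.05 s, during which the arm holds its last target. There are 200 camera calls.

## Working session

There is one attempt and no reset: what is moved stays moved. The work goes in short steps, Python scripts to look and compute and a tool call to move; the robot and the scene stay as the last step left them, time stands still between calls to the robot, and variables do not carry over. Pictures are saved under pics/ and viewed, at most 10 in all, crops included, and the job is handed in when it is done.

Besides the shell and the picture viewer there is one more tool, called after ">>>" as name(argument=value, ...) on one line, values as JSON. apply_moves: Moves the arm, as the interface text tells. Its arguments: {"type":"object","properties":{"deltas":{"type":"array"},"grip_force":{"type":"number"}},"required":["deltas"]}

```bash
ls; mkdir -p pics; cat > h.py <<'E'
import numpy as np, cv2
from rig import r
from scipy.spatial.transform import Rotation as R
def cloud(f):
    z=f["z_map"].astype(float); h,w=z.shape
    v,u=np.mgrid[0:h,0:w]
    P=np.stack([(u-f["cx"])/f["fx"]*z,-(v-f["cy"])/f["fy"]*z,-z],-1)
    if "T_tool_cam" in f:
        s=f["s"]; T=np.array(f["T_tool_cam"]); P=P@T[:3,:3].T+T[:3,3]
        W=R.from_euler("xyz",s["tcp_rot"]).as_matrix() if np.size(s["tcp_rot"])==3 else np.array(s["tcp_rot"])
        P=P@W.T+np.array(s["eef_pos"])
    else: P=P@np.array(f["rotation"]).T+np.array(f["eye"])
    P[z==0]=np.nan
    return P
def grab(n):
    s=r.sense(); f=r.grab_frame(n); f["s"]=s; f["P"]=cloud(f); return f
E
python3 - <<'E'
from h import *
s=r.sense(); print(s)
for n in("side","top"):
    f=grab(n); print(n,{k:v for k,v in f.items() if k not in("img","z_map","P","s")})
    cv2.imwrite(f"pics/{n}0.png",f["img"]); np.save(f"{n}0.npy",f["P"])
E
```

```text
pics
{'clock': 0.0, 'qpos': array([-1.30036419e+00,  3.53621614e-01,  1.63414926e+00,  7.39481962e-06,
        1.15518403e+00, -2.38968274e-03]), 'qvel': array([ 0.0006413 , -0.00052139, -0.00060473, -0.00061151, -0.00075296,
        0.00070256]), 'joint_efforts': array([-1.91179097e-03, -6.05264497e+01, -3.42070842e+01, -5.97716394e-05,
        9.57599783e-03, -7.33553122e-06]), 'eef_pos': array([ 168.34892887, -601.64890093,  403.97161451]), 'tcp_rot': array([-3.14023042e+00, -1.00165503e-05,  2.72818818e-01]), 'contact_force': array([ 0.22917852, -0.14235175, -0.39979075]), 'wrist_torque': array([-0.00460565,  0.03226974,  0.01533365]), 'grasp_force': 0.0, 'opening': 0.9995874948787759}Traceback (most recent call last):
  File "<stdin>", line 4, in <module>
  File "h.py", line 16, in grab
    s=r.sense(); f=r.grab_frame(n); f["s"]=s; f["P"]=cloud(f); return f
                                                     ~~~~~^^^
  File "h.py", line 12, in cloud
    else: P=P@np.array(f["rotation"]).T+np.array(f["eye"])
            ~~~~~~~~~~~~~~~~~~~~~~~~~~~^~~~~~~~~~~~~~~~~~~
ValueError: operands could not be broadcast together with shapes (480,640) (3,)
```

```bash
sed -i 's/else: P=P@np.array(f\["rotation"\]).T/else: P=P@ROT(f["rotation"]).T/' h.py; cat >> h.py <<'E'
def ROT(a):
    a=np.array(a,float)
    return a if a.shape==(3,3) else R.from_euler("xyz",a).as_matrix() if a.size==3 else R.from_quat(a).as_matrix()
E
python3 - <<'E'
from h import *
for n in("side","top"):
    f=grab(n); print(n,{k:v for k,v in f.items() if k not in("img","z_map","P","s")})
    cv2.imwrite(f"pics/{n}0.png",f["img"]); np.save(f"{n}0.npy",f["P"])
    P=f["P"].reshape(-1,3); print(np.nanpercentile(P,[1,25,50,75,99],axis=0).round())
    h=P[:,2]; print("table z",np.nanmedian(h[abs(h)<15]))
E
```

```text
side {'fx': 509.15723687178377, 'fy': 509.15723687178377, 'cx': 324.55730881545446, 'cy': 231.77661989143303, 'eye': array([  243.74471807, -1022.30597051,   728.60779884]), 'rotation': array([ 0.9875887 ,  0.02055195, -0.25166879])}
[[-7.320e+02 -6.690e+02 -8.920e+02]
 [ 1.790e+02 -5.560e+02  1.000e+00]
 [ 4.650e+02 -2.900e+02  1.110e+02]
 [ 7.710e+02  1.970e+02  3.250e+02]
 [ 1.469e+03  1.394e+03  6.390e+02]]
table z 0.879025859807598
top {'fx': 496.78401235815784, 'fy': 496.78401235815784, 'cx': 316.6461358992841, 'cy': 240.71618821444335, 'eye': array([ 279.87524326, -148.56086612, 1201.24905467]), 'rotation': array([ 1.77298646e-01, -1.32833902e-03, -1.55026062e+00])}
[[ -260. -1380.  -900.]
 [  225.  -529.  -879.]
 [  528.  -151.    39.]
 [  765.   285.   177.]
 [ 1642.  1223.   888.]]
table z -0.019585010423611493
```

View pics/top0.png

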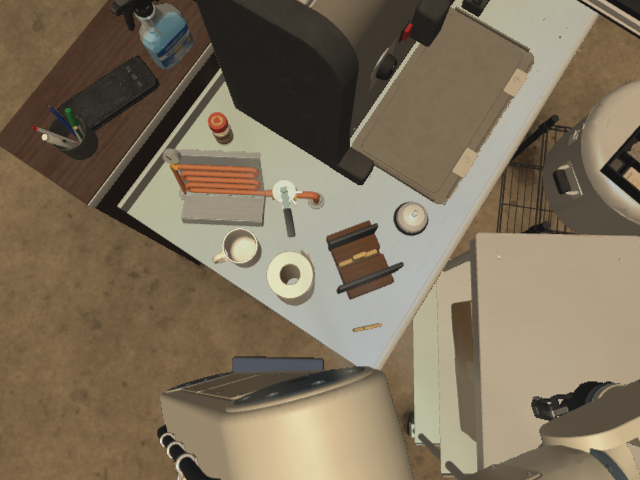

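View pics/side0.png

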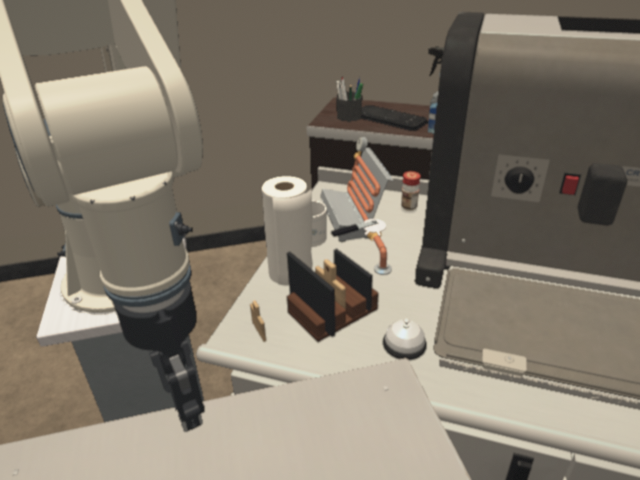

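```bash
python3 - <<'E'
from h import *
P=np.load("top0.npy"); I=cv2.imread("pics/top0.png"); S=np.load("side0.npy")
def reg(P,u0,u1,v0,v1,zl,zh,name):
    Q=P[v0:v1,u0:u1].reshape(-1,3); Q=Q[(Q[:,2]>zl)&(Q[:,2]<zh)]
    (c,wh,a)=cv2.minAreaRect(Q[:,:2].astype(np.float32))
    u,s,vt=np.linalg.svd(Q[:,:2]-Q[:,:2].mean(0),full_matrices=False)
    print(name,len(Q),"med",np.median(Q,0).round(1),"rect",np.round(c,1),np.round(wh,1),round(a,1),"axis deg",round(np.degrees(np.arctan2(vt[0,1],vt[0,0])),1))
reg(P,325,410,255,305,120,145,"large top")
reg(P,320,390,215,255,96,118,"small top")
reg(P,320,410,230,285,75,130,"paddle region")
reg(P,320,410,215,310,42,54,"stand top")
reg(P,280,300,205,240,72,100,"lever")
reg(P,270,300,178,205,50,110,"stem")
reg(P,390,430,200,235,5,80,"bell")
reg(P,262,320,250,305,200,240,"roll")
reg(P,210,262,226,270,70,100,"mug")
reg(P,350,385,320,335,5,200,"loose paddle")
reg(P,160,180,147,163,160,230,"dial")
reg(P,160,270,145,230,3,220,"warmer")
reg(P,210,235,110,145,3,220,"jar")
# machine footprint
Q=P.reshape(-1,3); m=(Q[:,2]>150)&(Q[:,0]>250)&(Q[:,0]<1000)&(Q[:,1]<100)&(Q[:,1]>-600)
print("machine", np.nanpercentile(Q[m],[0,5,50,95,100],axis=0).round())
for n,p in dict(deckFL=(183,222),deckFR=(262,226),deckmid=(224,210),tubeTL=(186,168),tubeTR=(256,168),t2=(220,188),rbTop=(262,153),lbTop=(190,152),machL=(237,113),machF=(360,180),pipeEnd=(318,198),hub=(285,188)).items(): print(n,P[p[1],p[0]].round(1))
E
```

```text
large top 373 med [ 400.3 -258.2  133.9] rect [ 421.3 -254.5] [ 61.1 149.2] 22.1 axis deg -69.5
small top 257 med [ 493.5 -227.4  105.4] rect [ 473.3 -236.2] [ 57.6 117.8] 22.1 axis deg 112.1
paddle region 558 med [ 455.8 -231.8  102.3] rect [ 449.  -251.9] [115.  128.2] 22.5 axis deg -132.6
stand top 2081 med [ 443.4 -248.7   48. ] rect [ 454.7 -281.6] [172.  204.7] 12.1 axis deg -166.3
lever 252 med [525.3 -80.5  90.3] rect [527.4 -80. ] [79.7 18.7] 12.6 axis deg -167.8
stem 530 med [594.8 -68.4  77.4] rect [595.2 -70.4] [72.5 56.1] 54.6 axis deg -106.7
bell 895 med [ 548.6 -370.2   37.5] rect [ 557.5 -374.7] [94.1 85.5] 89.4 axis deg -134.7
roll 1515 med [387.1 -96.  227.6] rect [387.1 -95.9] [93.5 94.4] 12.3 axis deg 171.2
mug 375 med [454.8  47.7  85.3] rect [456.1  34.5] [ 80.5 101. ] 58.1 axis deg -68.0
loose paddle 120 med [ 288.3 -264.5   52.1] rect [ 289.8 -265.1] [29.7 74.7] 5.4 axis deg -78.5
dial 231 med [639.9 169.  186.8] rect [647.8 171.3] [33.9 35.8] 0.2 axis deg -77.4
warmer 6757 med [609.3  83.6  68.8] rect [617.9 110.2] [235.7 281.2] 1.2 axis deg -100.1
jar 591 med [746.3  88.3  90.1] rect [781.5 101.2] [96.6 61.5] 1.8 axis deg -179.3
machine [[ 250. -402.  150.]
 [ 386. -337.  171.]
 [ 750. -130.  374.]
 [ 894.   39.  519.]
 [ 965.   99.  864.]]
deckFL [526.6 174.3  40.7]
deckFR [527.7 -10.9   7.1]
deckmid [555.   75.4  53.5]
tubeTL [626.8 146.8 145.3]
tubeTR [635.4  -6.1 129.1]
t2 [610.3  89.   48.1]
rbTop [716.5  -3.1   4.6]
lbTop [657.8 135.6 162.9]
machL [825.4  66.4  -1.4]
machF [ 628.9 -245.    75.5]
pipeEnd [ 592.6 -146.9   40.2]
hub [602.7 -69.8  85.8]
```

```bash
python3 - <<'E'
from h import *
P=np.load("top0.npy"); S=np.load("side0.npy")
def plane(Q):
    for _ in range(5):
        c=Q.mean(0); n=np.linalg.svd(Q-c,full_matrices=False)[2][2]; n*=np.sign(n[2]) ; d=(Q-c)@n; Q=Q[abs(d)<max(1,2*d.std())]
    return c,n,Q
Q=P[194:222,188:260].reshape(-1,3); Q=Q[(Q[:,2]>36)&(Q[:,2]<62)&(Q[:,0]>530)&(Q[:,0]<610)]
c,n,Q=plane(Q); yaw=np.arctan2(n[1],n[0]); print("deck",c,n,"tilt",np.degrees(np.arccos(n[2])),"yaw",np.degrees(yaw),len(Q))
# all deck points within plane
A=P[140:235,165:270].reshape(-1,3); A=A[~np.isnan(A[:,0])]; D=A[(abs((A-c)@n)<2)&(A[:,2]>38)&(A[:,2]<64)]
print("deckrect",cv2.minAreaRect(D[:,:2].astype(np.float32)))
# tube fronts
T=A[(A[:,2]>70)&(A[:,2]<155)]
for y in np.radians([0,2,4,6,8,10,-2,-4]):
    x=T@[np.cos(y),np.sin(y),0]; f=x*np.cos(np.radians(18))-T[:,2]*np.sin(np.radians(18)); print(round(np.degrees(y)),np.percentile(f,[1,5,50]).round(1),end=' ')
# stand clean
B=P[215:305,320:410].reshape(-1,3); B=B[(B[:,2]>44)&(B[:,2]<51)]
import itertools
h=B[:,:2]
k=(np.linalg.norm(h-[443,-245],axis=1)<105); print("\nstand",cv2.minAreaRect(h[k].astype(np.float32)))
for nm,z,sl in(("large",134,(255,305,325,410)),("small",106,(215,250,320,390))):
    B=P[sl[0]:sl[1],sl[2]:sl[3]].reshape(-1,3); B=B[abs(B[:,2]-z)<3]
    if nm=="large": B=B[B[:,0]+0.4*B[:,1]<320]
    print(nm,cv2.minAreaRect(B[:,:2].astype(np.float32)),len(B))
B=P[245:275,335:380].reshape(-1,3);B=B[(B[:,2]>60)&(B[:,2]<130)]; print("paddle",B.max(0),B.min(0))
B=P[205:240,280:300].reshape(-1,3);B=B[(B[:,2]>84)&(B[:,2]<94)];print("lever",cv2.minAreaRect(B[:,:2].astype(np.float32)))
B=P[175:205,265:325].reshape(-1,3);B=B[(B[:,2]>50)&(B[:,2]<80)];print("plate/pipe",cv2.minAreaRect(B[:,:2].astype(np.float32)))
E
python3 - <<'E'
import cv2
I=cv2.imread("pics/top0.png"); cv2.imwrite("pics/c1.png",cv2.resize(I[110:345,150:440],None,fx=2.7,fy=2.5,interpolation=cv2.INTER_CUBIC))
E
```

```text
deck [563.75510538  78.06507233  48.93341342] [ 0.30717814 -0.0072287   0.95162458] tilt 17.89437437335643 yaw -1.3480702663601647 1614
deckrect ((563.8084716796875, 79.65208435058594), (191.7790069580078, 71.23387145996094), 88.82765197753906)
0 [445.4 547.2 554.6] 2 [446.4 547.2 557.6] 4 [446.9 546.3 559.8] 6 [446.6 544.6 560.3] 8 [446.2 542.  560.2] 10 [444.6 538.7 559.3] -2 [444.3 544.8 551.5] -4 [442.1 539.  548. ] 
stand ((447.83135986328125, -249.10079956054688), (158.04461669921875, 122.43989562988281), 22.177757263183594)
large ((397.7537841796875, -264.17047119140625), (10.006413459777832, 148.9386749267578), 22.111536026000977) 271
small ((494.7812805175781, -227.37005615234375), (10.501338958740234, 115.72357177734375), 22.4282283782959) 180
paddle [ 473.44817472 -188.50685051  129.93003539] [ 405.51073602 -283.73262827   60.24631187]
lever ((525.779541015625, -80.67316436767578), (76.01676940917969, 17.768953323364258), 11.032849311828613)
plate/pipe ((592.7095947265625, -81.34799194335938), (122.47494506835938, 55.69104766845703), 72.6968994140625)
```

View pics/c1.png

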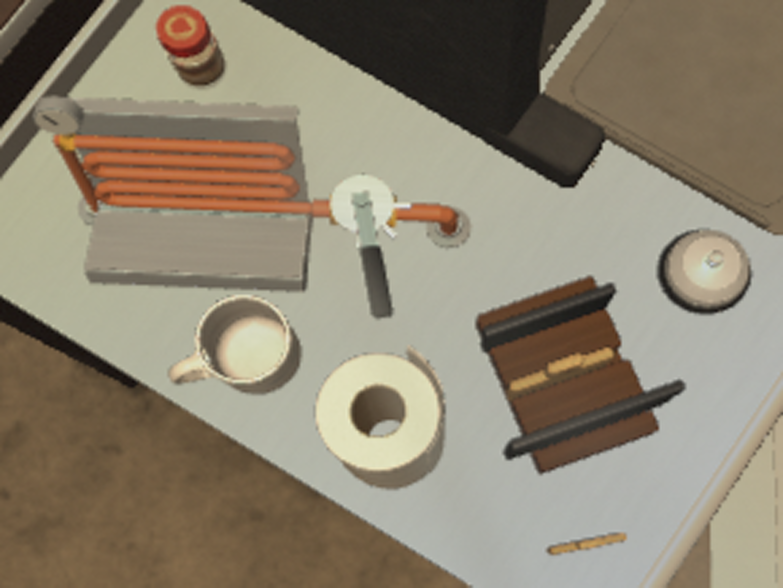

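The crop at (560,310)px shows the small slate in the rear slot, a paddle (560,370) in the middle slot and the large slate (595,420) in the front slot. The loose paddle at (587,545) is the look-alike. The lever (375,280) is about 0.2 rad open, and the warmer is at yaw ≈ -1°.

```bash
cat >> h.py <<'E'
def plan(xyz,yawdeg=None,step=55):
    """rows from the measured pose to a world grasp-TCP pose; turn spread over rows"""
    s=r.sense(); M=R.from_euler("xyz",s["tcp_rot"]).as_matrix(); p=np.array(s["eef_pos"])
    y0=np.arctan2(M[1,0],M[0,0]); dy=0 if yawdeg is None else (np.radians(yawdeg)-y0+np.pi)%(2*np.pi)-np.pi
    d=np.array(xyz,float)-p; n=int(max(1,np.ceil(np.linalg.norm(d)/step),np.ceil(abs(dy)/.18)))
    print("at",p.round(1),"yaw",round(np.degrees(y0),2),"n",n)
    rows=[]
    for k in range(n):
        a=y0+dy*k/n; Rz=np.array([[np.cos(a),np.sin(a),0],[np.sin(a),-np.cos(a),0],[0,0,-1]])
        t=Rz.T@(d/n)/10; rows.append((t.round(2).tolist(),round(-dy/n,4)))
    for q in rows: print(q)
E
python3 -c "
from h import *
plan((397.8,-264.2,420),112.1)"
```

```text
at [ 168.3 -601.7  404.1] yaw 15.63 n 10
([3.12, -2.63, -0.16], np.float64(-0.1684))
([3.52, -2.07, -0.16], np.float64(-0.1684))
([3.81, -1.45, -0.16], np.float64(-0.1684))
([4.0, -0.79, -0.16], np.float64(-0.1684))
([4.08, -0.11, -0.16], np.float64(-0.1684))
([4.04, 0.57, -0.16], np.float64(-0.1684))
([3.89, 1.24, -0.16], np.float64(-0.1684))
([3.62, 1.88, -0.16], np.float64(-0.1684))
([3.26, 2.46, -0.16], np.float64(-0.1684))
([2.8, 2.97, -0.16], np.float64(-0.1684))
```

>>> apply_moves(deltas=[{"claw": 0.1, "delta_pos": [3.12, -2.63, -0.16], "yaw": -0.168}, {"claw": 0.1, "delta_pos": [3.52, -2.07, -0.16], "yaw": -0.168}, {"claw": 0.1, "delta_pos": [3.81, -1.45, -0.16], "yaw": -0.168}, {"claw": 0.1, "delta_pos": [4.0, -0.79, -0.16], "yaw": -0.168}, {"claw": 0.1, "delta_pos": [4.08, -0.11, -0.16], "yaw": -0.168}, {"claw": 0.1, "delta_pos": [4.04, 0.57, -0.16], "yaw": -0.168}, {"claw": 0.1, "delta_pos": [3.89, 1.24, -0.16], "yaw": -0.168}, {"claw": 0.1, "delta_pos": [3.62, 1.88, -0.16], "yaw": -0.168}], grip_force=30)

```text
clock: 1.15
eef_pos: [352.9, -331.1, 417.5]
tcp_rot: [-3.142, -0.0, 1.622]
contact_force: [0.7, -0.6, 0.6]
opening: 0.451
grasp_force: 0.0
```

>>> apply_moves(deltas=[{"claw": 0.1, "delta_pos": [3.26, 2.46, -0.16], "yaw": -0.168}, {"claw": 0.1, "delta_pos": [2.8, 2.97, -0.16], "yaw": -0.168}, {"claw": 0.1, "delta_pos": [0, 0, 0], "yaw": 0}, {"claw": 0.1, "delta_pos": [0, 0, 0], "yaw": 0}])

```text
clock: 1.65
eef_pos: [398.4, -265.0, 420.6]
tcp_rot: [-3.141, 0.0, 1.952]
contact_force: [0.0, -0.2, -0.2]
opening: 0.45
grasp_force: 0.0
```

```bash
cat > w.py <<'E'
from h import *
import sys
f=grab("wrist"); P=f["P"]; s=f["s"]; cv2.imwrite(f"pics/{sys.argv[1]}.png",f["img"]); np.save(f"{sys.argv[1]}.npy",P)
print("tcp",s["eef_pos"].round(1),"opening",s["opening"],"F",s["contact_force"].round(1))
E
python3 w.py w1; python3 - <<'E'
from h import *
P=np.load("w1.npy").reshape(-1,3)
for nm,z,c in(("large",134,(398,-264)),("small",106,(495,-227))):
    m=(abs(P[:,2]-z)<4)&(abs((P[:,0]-c[0])*.927+(P[:,1]-c[1])*.376)<14)&(np.hypot(P[:,0]-c[0],P[:,1]-c[1])<90); B=P[m]
    print(nm,len(B),np.median(B[:,2]) if len(B) else 0,cv2.minAreaRect(B[:,:2].astype(np.float32)) if len(B)>5 else 0)
E
python3 -c "
from h import *
plan((397.8,-264.2,279),112.1)"
```

```text
tcp [ 398.4 -265.   420.6] opening 0.45042907095674084 F [ 0.  -0.2 -0.2]
large 2600 133.57178787843372 ((394.3906555175781, -265.279296875), (9.806683540344238, 149.67735290527344), 22.039743423461914)
small 1762 105.62386849438127 ((491.3018493652344, -227.92483520507812), (10.397966384887695, 117.25928497314453), 22.217775344848633)
at [ 398.2 -265.3  420.6] yaw 111.8 n 3
([0.04, 0.0, 4.72], np.float64(-0.0018))
([0.04, 0.0, 4.72], np.float64(-0.0018))
([0.04, 0.0, 4.72], np.float64(-0.0018))
```

>>> apply_moves(deltas=[{"claw": 0.1, "delta_pos": [0.1, -0.27, 4.8], "yaw": -0.004}, {"claw": 0.1, "delta_pos": [0, 0, 4.8], "yaw": 0}, {"claw": 0.1, "delta_pos": [0, 0, 3.0], "yaw": 0}, {"claw": 0.1, "delta_pos": [0, 0, 1.75], "yaw": 0}, {"claw": 0.1, "delta_pos": [0, 0, 0], "yaw": 0}])

```text
clock: 2.33
eef_pos: [394.7, -265.5, 276.0]
tcp_rot: [-3.14, -0.002, 1.954]
contact_force: [-0.1, -0.2, -0.0]
opening: 0.451
grasp_force: 0.0
```

>>> apply_moves(deltas=[{"claw": 1, "delta_pos": [0, 0, 0], "yaw": 0}, {"claw": 1, "delta_pos": [0, 0, 0], "yaw": 0}, {"claw": 1, "delta_pos": [0, 0, 0], "yaw": 0}, {"claw": 1, "delta_pos": [0, 0, 0], "yaw": 0}, {"claw": 1, "delta_pos": [0, 0, 0], "yaw": 0}, {"claw": 1, "delta_pos": [0, 0, 0], "yaw": 0}], grip_force=50)

```text
clock: 3.08
eef_pos: [396.1, -265.4, 278.2]
tcp_rot: [3.141, 0.002, 1.957]
contact_force: [-0.9, -1.2, 6.4]
opening: 0.108
grasp_force: 50.3
```

>>> apply_moves(deltas=[{"claw": 1, "delta_pos": [0, 0, -1], "yaw": 0}, {"claw": 1, "delta_pos": [0, 0, -3], "yaw": 0}, {"claw": 1, "delta_pos": [0, 0, -5], "yaw": 0}, {"claw": 1, "delta_pos": [0, 0, -5], "yaw": 0}, {"claw": 1, "delta_pos": [0, 0, -5], "yaw": 0}, {"claw": 1, "delta_pos": [0, 0, -4], "yaw": 0}, {"claw": 1, "delta_pos": [0, 0, 0], "yaw": 0}])

```text
clock: 3.95
eef_pos: [395.8, -265.0, 510.0]
tcp_rot: [3.139, 0.004, 1.957]
contact_force: [-0.8, -0.9, -6.2]
opening: 0.104
grasp_force: 49.4
```

```bash
python3 -c "
from h import *
plan((560,79,507),88.8)"
```

```text
at [ 395.8 -265.   510. ] yaw 112.12 n 7
([3.67, 4.02, 0.04], np.float64(0.0581))
([3.9, 3.8, 0.04], np.float64(0.0581))
([4.11, 3.57, 0.04], np.float64(0.0581))
([4.31, 3.33, 0.04], np.float64(0.0581))
([4.5, 3.07, 0.04], np.float64(0.0581))
([4.67, 2.8, 0.04], np.float64(0.0581))
([4.82, 2.53, 0.04], np.float64(0.0581))
```

>>> apply_moves(deltas=[{"claw": 1, "delta_pos": [3.67, 4.02, 0], "yaw": 0.058}, {"claw": 1, "delta_pos": [3.9, 3.8, 0], "yaw": 0.058}, {"claw": 1, "delta_pos": [4.11, 3.57, 0], "yaw": 0.058}, {"claw": 1, "delta_pos": [4.31, 3.33, 0], "yaw": 0.058}, {"claw": 1, "delta_pos": [4.5, 3.07, 0], "yaw": 0.058}, {"claw": 1, "delta_pos": [4.67, 2.8, 0], "yaw": 0.058}, {"claw": 1, "delta_pos": [4.82, 2.53, 0], "yaw": 0.058}, {"claw": 1, "delta_pos": [0, 0, 0], "yaw": 0}])

```text
clock: 4.95
eef_pos: [560.2, 82.2, 504.2]
tcp_rot: [-3.138, -0.001, 1.554]
contact_force: [-0.7, -1.1, -5.6]
opening: 0.109
grasp_force: 50.3
```

```bash
python3 w.py w2; python3 - <<'E'
from h import *
P=np.load("w2.npy").reshape(-1,3); P=P[~np.isnan(P[:,0])]
Q=P[(P[:,0]>525)&(P[:,0]<600)&(P[:,1]>-30)&(P[:,1]<190)&(P[:,2]>34)&(P[:,2]<64)]
c=np.array([563.7,78,48.9]); n=np.array([.307,-.007,.951])
Q=Q[abs((Q-c)@n)<8]; print(len(Q))
for _ in range(4):
    c=Q.mean(0); n=np.linalg.svd(Q-c,full_matrices=False)[2][2]; n*=np.sign(n[2]); d=(Q-c)@n; Q=Q[abs(d)<max(1,2*d.std())]
print("deck",c,n,np.degrees(np.arctan2(n[1],n[0])),"z at x=563.7,y=78:",c[2]-(n[0]*(563.7-c[0])+n[1]*(78-c[1]))/n[2])
print("rect",cv2.minAreaRect(Q[:,:2].astype(np.float32)))
E
```

```text
tcp [560.2  82.2 504.2] opening 0.10913629469026233 F [-0.7 -1.1 -5.6]
4096
deck [561.89828336  85.32304533  48.28464812] [ 0.30788145 -0.00805088  0.95139067] -1.497901525527597 z at x=563.7,y=78: 47.639621767525675
rect ((561.3309936523438, 79.64900970458984), (191.08680725097656, 70.9481430053711), 87.97661590576172)
```

View pics/w2.png

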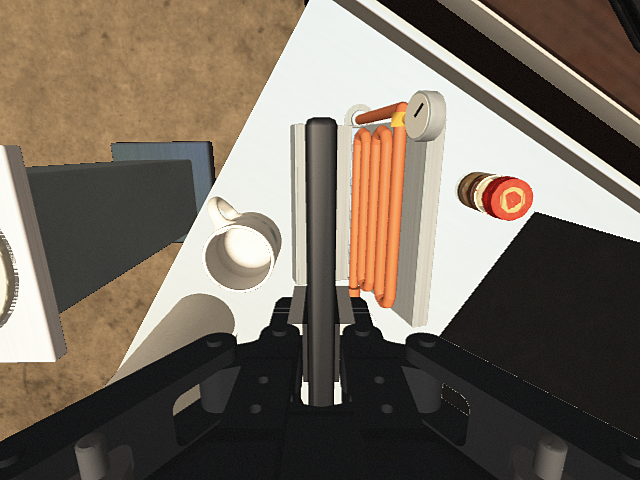

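```bash
python3 -c "
from h import *
plan((581,79.5,318),88.6,step=48)"
```

```text
at [559.5  80.7 504.2] yaw 89.02 n 4
([-0.02, 0.54, 4.66], np.float64(0.0018))
([-0.02, 0.54, 4.66], np.float64(0.0018))
([-0.02, 0.54, 4.66], np.float64(0.0018))
([-0.02, 0.54, 4.66], np.float64(0.0018))
```

>>> apply_moves(deltas=[{"claw": 1, "delta_pos": [-0.02, 0.6, 4.6], "yaw": 0.002}, {"claw": 1, "delta_pos": [-0.02, 0.6, 4.6], "yaw": 0.002}, {"claw": 1, "delta_pos": [-0.02, 0.5, 4.6], "yaw": 0.002}, {"claw": 1, "delta_pos": [-0.02, 0.5, 3.0], "yaw": 0.002}, {"claw": 1, "delta_pos": [0, 0, 1.5], "yaw": 0}, {"claw": 1, "delta_pos": [0, 0, 0], "yaw": 0}, {"claw": 1, "delta_pos": [0, 0, 0], "yaw": 0}])

```text
clock: 5.88
eef_pos: [581.9, 77.6, 325.4]
tcp_rot: [3.14, -0.0, 1.543]
contact_force: [0.9, 0.0, -4.7]
opening: 0.105
grasp_force: 50.2
```

>>> apply_moves(deltas=[{"claw": 1, "delta_pos": [0, 0, 0.3], "yaw": 0}, {"claw": 1, "delta_pos": [0, 0, 0.2], "yaw": 0}, {"claw": 1, "delta_pos": [0, 0, 0], "yaw": 0}])

```text
clock: 6.25
eef_pos: [581.6, 77.8, 319.3]
tcp_rot: [3.141, -0.0, 1.543]
contact_force: [-0.2, -0.3, -5.7]
opening: 0.106
grasp_force: 50.2
```

Step down until the force shows contact (target about 308), correcting y by +1.5 mm.

>>> apply_moves(deltas=[{"claw": 1, "delta_pos": [0.15, 0, 0.3], "yaw": 0}, {"claw": 1, "delta_pos": [0, 0, 0.3], "yaw": 0}, {"claw": 1, "delta_pos": [0, 0, 0.2], "yaw": 0}, {"claw": 1, "delta_pos": [0, 0, 0], "yaw": 0}])

```text
clock: 6.75
eef_pos: [581.6, 79.2, 310.9]
tcp_rot: [-3.141, 0.0, 1.543]
contact_force: [-0.7, 0.5, -4.8]
opening: 0.107
grasp_force: 50.2
```

>>> apply_moves(deltas=[{"claw": 1, "delta_pos": [0, 0, 0.15], "yaw": 0}, {"claw": 1, "delta_pos": [0, 0, 0], "yaw": 0}])

```text
clock: 7.0
eef_pos: [581.8, 79.3, 309.7]
tcp_rot: [3.141, -0.0, 1.543]
contact_force: [-0.7, 0.4, -5.5]
opening: 0.103
grasp_force: 50.4
```

>>> apply_moves(deltas=[{"claw": 1, "delta_pos": [0, 0, 0.15], "yaw": 0}, {"claw": 1, "delta_pos": [0, 0, 0], "yaw": 0}])

```text
clock: 7.25
eef_pos: [582.1, 79.5, 309.0]
tcp_rot: [3.14, -0.001, 1.543]
contact_force: [-1.3, 1.7, 5.5]
opening: 0.108
grasp_force: 51.7
```

>>> apply_moves(deltas=[{"claw": 0.7, "delta_pos": [0, 0, 0], "yaw": 0}, {"claw": 0.6, "delta_pos": [0, 0, 0], "yaw": 0}, {"claw": 0.5, "delta_pos": [0, 0, 0], "yaw": 0}, {"claw": 0.4, "delta_pos": [0, 0, 0], "yaw": 0}, {"claw": 0.4, "delta_pos": [0, 0, 0], "yaw": 0}, {"claw": 0.4, "delta_pos": [0, 0, 0], "yaw": 0}])

```text
clock: 8.0
eef_pos: [581.7, 79.2, 308.1]
tcp_rot: [-3.141, 0.0, 1.543]
contact_force: [0.4, 0.4, 0.2]
opening: 0.3
grasp_force: 0.2
```

```bash
python3 w.py w3;python3 - <<'E'
from h import *
f=grab("side"); cv2.imwrite("pics/s3full.png",f["img"]); cv2.imwrite("pics/s3.png",cv2.resize(f["img"][120:260,300:460],None,fx=4,fy=4,interpolation=cv2.INTER_CUBIC))
E
```

```text
tcp [581.7  79.2 308.1] opening 0.2996638836113449 F [0.4 0.4 0.2]
```

View pics/s3.png

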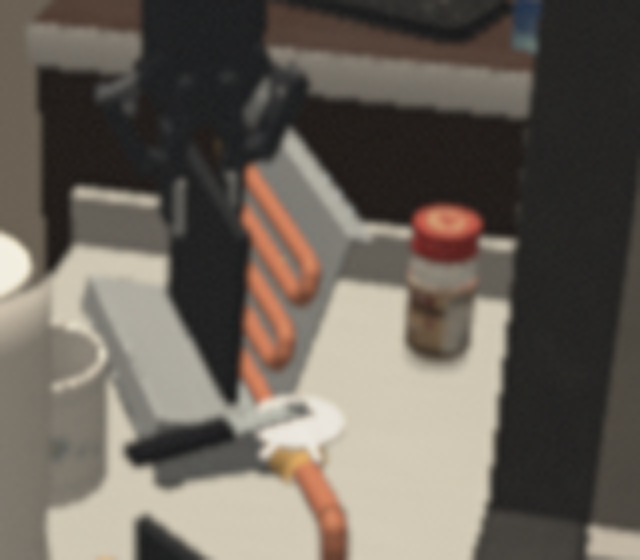

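>>> apply_moves(deltas=[{"claw": 0.4, "delta_pos": [0, 0.3, -0.1], "yaw": 0}, {"claw": 0.4, "delta_pos": [0, 0.3, -0.1], "yaw": 0}, {"claw": 0.4, "delta_pos": [0, 0.3, -0.1], "yaw": 0}, {"claw": 0.4, "delta_pos": [0, 0.3, -0.1], "yaw": 0}, {"claw": 0.4, "delta_pos": [0, 0.3, -0.1], "yaw": 0}, {"claw": 0.4, "delta_pos": [0, 0.3, -0.1], "yaw": 0}, {"claw": 0.4, "delta_pos": [0, 0, 0], "yaw": 0}])

```text
clock: 8.98
eef_pos: [600.0, 78.8, 314.3]
tcp_rot: [3.141, -0.0, 1.543]
contact_force: [1.3, -0.4, 1.3]
opening: 0.303
grasp_force: 0.5
```

>>> apply_moves(deltas=[{"claw": 0.4, "delta_pos": [0, 0.3, -0.1], "yaw": 0}, {"claw": 0.4, "delta_pos": [0, 0.3, -0.1], "yaw": 0}, {"claw": 0.4, "delta_pos": [0, 0.3, -0.1], "yaw": 0}, {"claw": 0.4, "delta_pos": [0, 0, 0], "yaw": 0}])

```text
clock: 9.48
eef_pos: [605.8, 78.6, 315.5]
tcp_rot: [-3.131, 0.001, 1.543]
contact_force: [-13.2, 1.5, 1.6]
opening: 0.295
grasp_force: 7.6
```

```bash
python3 w.py w4; python3 - <<'E'
from h import *
f=grab("side"); a=cv2.resize(f["img"][120:240,320:420],None,fx=4,fy=4,interpolation=cv2.INTER_CUBIC)
b=cv2.imread("pics/w4.png")[:,200:520]; cv2.imwrite("pics/s4.png",np.hstack([a,b]))
E
```

```text
tcp [605.8  78.6 315.5] opening 0.2948199359948648 F [-13.2   1.5   1.6]
```

View pics/s4.png

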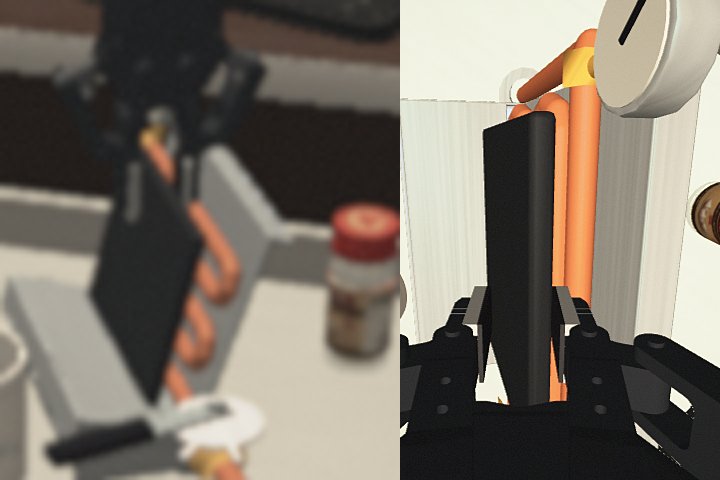

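>>> apply_moves(deltas=[{"claw": 0.4, "delta_pos": [0, -0.25, 0], "yaw": 0}, {"claw": 0.4, "delta_pos": [0, 0, -0.25], "yaw": 0}, {"claw": 0.4, "delta_pos": [0, 0, -0.25], "yaw": 0}, {"claw": 0.4, "delta_pos": [0, 0, -0.25], "yaw": 0}, {"claw": 0.4, "delta_pos": [0, 0, 0], "yaw": 0}])

```text
clock: 10.2
eef_pos: [606.7, 78.6, 325.4]
tcp_rot: [3.14, -0.0, 1.543]
contact_force: [1.7, -1.3, 1.0]
opening: 0.3
grasp_force: 0.7
```

>>> apply_moves(deltas=[{"claw": 0.4, "delta_pos": [0, 0.2, 0], "yaw": 0}, {"claw": 0.4, "delta_pos": [0, 0.2, 0], "yaw": 0}, {"claw": 0.4, "delta_pos": [0, 0.2, 0], "yaw": 0}, {"claw": 0.4, "delta_pos": [0, 0, 0], "yaw": 0}])

```text
clock: 10.7
eef_pos: [612.3, 78.4, 324.5]
tcp_rot: [-3.141, 0.0, 1.543]
contact_force: [0.2, 0.6, -0.7]
opening: 0.302
grasp_force: 0.4
```

```bash
python3 w.py w5; python3 - <<'E'
from h import *
# front face of slate from the wrist cloud: tilt
P=np.load("w5.npy").reshape(-1,3); P=P[~np.isnan(P[:,0])]
Q=P[(P[:,1]>100)&(P[:,1]<145)&(P[:,2]>70)&(P[:,2]<175)&(P[:,0]>560)&(P[:,0]<615)]
for z in range(70,175,10):
    q=Q[abs(Q[:,2]-z)<5]; print(z,len(q),np.percentile(q[:,0],[2,50,98]).round(1) if len(q) else '')
E
```

```text
tcp [612.3  78.4 324.5] opening 0.3015575260987076 F [ 0.2  0.6 -0.7]
70 125 [585.9 587.1 588.2]
80 285 [587.7 589.6 591.3]
90 339 [591.1 593.  594.9]
100 378 [594.5 596.3 598. ]
110 447 [597.7 599.5 601.4]
120 527 [601.  602.9 604.7]
130 639 [604.3 606.2 608. ]
140 748 [607.7 609.6 611.4]
150 938 [611.  612.9 614.8]
160 147 [614.  614.7 615. ]
170 0
```

>>> apply_moves(deltas=[{"claw": 0.4, "delta_pos": [0, 0.1, -0.3], "yaw": 0}, {"claw": 0.4, "delta_pos": [0, 0, -0.5], "yaw": 0}, {"claw": 0.4, "delta_pos": [0, 0, -1], "yaw": 0}, {"claw": 0.4, "delta_pos": [0, 0, -4], "yaw": 0}, {"claw": 0.1, "delta_pos": [0, 0, -5], "yaw": 0}, {"claw": 0.1, "delta_pos": [0, 0, -5], "yaw": 0}, {"claw": 0.1, "delta_pos": [0, 0, 0], "yaw": 0}])

```text
clock: 11.62
eef_pos: [613.9, 78.5, 488.3]
tcp_rot: [3.133, -0.001, 1.543]
contact_force: [0.1, -0.2, -0.7]
opening: 0.454
grasp_force: 0.0
```

```bash
python3 w.py w6; python3 - <<'E'
from h import *
P=np.load("w6.npy").reshape(-1,3); P=P[~np.isnan(P[:,0])]
Q=P[(P[:,1]>-30)&(P[:,1]<180)&(P[:,0]>575)&(P[:,0]<640)&(P[:,2]>146)&(P[:,2]<170)]
print("top edge",cv2.minAreaRect(Q[:,:2].astype(np.float32)),np.median(Q,0))
for z in range(60,155,15):
    q=P[(abs(P[:,2]-z)<3)&(P[:,1]>90)&(P[:,1]<130)&(P[:,0]>560)&(P[:,0]<620)]; print(z,len(q),np.percentile(q[:,0],[5,50]).round(1) if len(q) else '')
plan((493,-228,385),112.1)
E
```

```text
tcp [613.9  78.5 488.3] opening 0.4542471489310612 F [ 0.1 -0.2 -0.7]
top edge ((625.0861206054688, 81.25386810302734), (196.85345458984375, 29.8267879486084), 89.99771118164062) [622.18895585  87.15105424 153.57723541]
60 49 [582.2 582.9]
75 62 [586.9 588.2]
90 68 [591.9 593.3]
105 78 [597.6 598.6]
120 82 [602.9 603.8]
135 101 [607.8 609. ]
150 116 [613.  614.1]
at [613.3  78.4 485.4] yaw 88.4 n 7
([-4.42, -1.6, 1.43], np.float64(-0.0591))
([-4.32, -1.85, 1.43], np.float64(-0.0591))
([-4.2, -2.11, 1.43], np.float64(-0.0591))
([-4.07, -2.35, 1.43], np.float64(-0.0591))
([-3.93, -2.59, 1.43], np.float64(-0.0591))
([-3.77, -2.81, 1.43], np.float64(-0.0591))
([-3.59, -3.03, 1.43], np.float64(-0.0591))
```

>>> apply_moves(deltas=[{"claw": 0.1, "delta_pos": [-4.42, -1.6, 1.4], "yaw": -0.059}, {"claw": 0.1, "delta_pos": [-4.32, -1.85, 1.4], "yaw": -0.059}, {"claw": 0.1, "delta_pos": [-4.2, -2.11, 1.4], "yaw": -0.059}, {"claw": 0.1, "delta_pos": [-4.07, -2.35, 1.4], "yaw": -0.059}, {"claw": 0.1, "delta_pos": [-3.93, -2.59, 1.4], "yaw": -0.059}, {"claw": 0.1, "delta_pos": [-3.77, -2.81, 1.4], "yaw": -0.059}, {"claw": 0.1, "delta_pos": [-3.59, -3.03, 1.4], "yaw": -0.059}, {"claw": 0.1, "delta_pos": [0, 0, 0], "yaw": 0}])

```text
clock: 12.68
eef_pos: [490.8, -229.8, 382.5]
tcp_rot: [-3.138, -0.003, 1.953]
contact_force: [-0.7, 0.7, -0.4]
opening: 0.445
grasp_force: 0.0
```

```bash
python3 w.py w7; python3 - <<'E'
from h import *
P=np.load("w7.npy").reshape(-1,3); c=(492,-228)
m=(abs(P[:,2]-106)<4)&(abs((P[:,0]-c[0])*.927+(P[:,1]-c[1])*.376)<14)&(np.hypot(P[:,0]-c[0],P[:,1]-c[1])<75); B=P[m]
print(len(B),np.median(B[:,2]),cv2.minAreaRect(B[:,:2].astype(np.float32)))
plan((492.5,-228,250),112.1,step=48)
E
```

```text
tcp [ 490.8 -229.8  382.5] opening 0.4445843852973351 F [-0.7  0.7 -0.4]
2167 105.59931106497919 ((491.5985107421875, -227.6767578125), (9.849702835083008, 117.12032318115234), 21.94412612915039)
at [ 491.7 -228.7  383.2] yaw 111.88 n 3
([0.01, 0.03, 4.44], np.float64(-0.0013))
([0.01, 0.03, 4.44], np.float64(-0.0013))
([0.01, 0.03, 4.44], np.float64(-0.0013))
```

>>> apply_moves(deltas=[{"claw": 0.1, "delta_pos": [0.05, 0.05, 4.6], "yaw": -0.004}, {"claw": 0.1, "delta_pos": [0, 0.05, 4.6], "yaw": 0}, {"claw": 0.1, "delta_pos": [0, 0, 2.8], "yaw": 0}, {"claw": 0.1, "delta_pos": [0, 0, 1.25], "yaw": 0}, {"claw": 0.1, "delta_pos": [0, 0, 0], "yaw": 0}])

```text
clock: 13.35
eef_pos: [493.7, -226.4, 251.9]
tcp_rot: [-3.141, -0.001, 1.96]
contact_force: [0.1, -0.6, -0.2]
opening: 0.448
grasp_force: 0.0
```

>>> apply_moves(deltas=[{"claw": 1, "delta_pos": [0, 0, 0], "yaw": 0}, {"claw": 1, "delta_pos": [0, 0, 0], "yaw": 0}, {"claw": 1, "delta_pos": [0, 0, 0], "yaw": 0}, {"claw": 1, "delta_pos": [0, 0, 0], "yaw": 0}, {"claw": 1, "delta_pos": [0, 0, 0], "yaw": 0}, {"claw": 1, "delta_pos": [0, 0, 0], "yaw": 0}], grip_force=45)

```text
clock: 14.1
eef_pos: [493.8, -227.3, 253.5]
tcp_rot: [3.14, 0.001, 1.96]
contact_force: [-1.4, -0.0, 6.8]
opening: 0.109
grasp_force: 44.4
```

>>> apply_moves(deltas=[{"claw": 1, "delta_pos": [0, 0, -1], "yaw": 0}, {"claw": 1, "delta_pos": [0, 0, -3], "yaw": 0}, {"claw": 1, "delta_pos": [0, 0, -5], "yaw": 0}, {"claw": 1, "delta_pos": [0, 0, -5], "yaw": 0}, {"claw": 1, "delta_pos": [0, 0, -5], "yaw": 0}, {"claw": 1, "delta_pos": [0, 0, -4.2], "yaw": 0}, {"claw": 1, "delta_pos": [0, 0, 0], "yaw": 0}])

```text
clock: 14.98
eef_pos: [493.9, -227.2, 488.3]
tcp_rot: [3.137, 0.005, 1.96]
contact_force: [0.5, -0.1, -3.8]
opening: 0.111
grasp_force: 44.2
```

```bash
python3 -c "
from h import *
plan((567,79.5,475),88.5)"
```

```text
at [ 493.9 -227.2  488.3] yaw 112.28 n 6
([4.27, 3.07, 0.22], np.float64(0.0692))
([4.47, 2.76, 0.22], np.float64(0.0692))
([4.65, 2.45, 0.22], np.float64(0.0692))
([4.81, 2.12, 0.22], np.float64(0.0692))
([4.94, 1.78, 0.22], np.float64(0.0692))
([5.05, 1.44, 0.22], np.float64(0.0692))
```

>>> apply_moves(deltas=[{"claw": 1, "delta_pos": [4.27, 3.07, 0], "yaw": 0.069}, {"claw": 1, "delta_pos": [4.47, 2.76, 0], "yaw": 0.069}, {"claw": 1, "delta_pos": [4.65, 2.45, 0.2], "yaw": 0.069}, {"claw": 1, "delta_pos": [4.81, 2.12, 0.2], "yaw": 0.069}, {"claw": 1, "delta_pos": [4.94, 1.78, 0.2], "yaw": 0.069}, {"claw": 1, "delta_pos": [5.05, 1.44, 0.2], "yaw": 0.069}, {"claw": 1, "delta_pos": [0, 0, 0], "yaw": 0}])

```text
clock: 15.85
eef_pos: [566.4, 82.8, 474.4]
tcp_rot: [-3.139, -0.001, 1.549]
contact_force: [-0.1, -0.0, -3.1]
opening: 0.109
grasp_force: 44.4
```

```bash
python3 -c "
from h import *
plan((569.5,79.5,300),88.5,step=48)"
```

```text
at [566.4  82.8 474.4] yaw 88.73 n 4
([-0.08, 0.08, 4.36], np.float64(0.001))
([-0.08, 0.08, 4.36], np.float64(0.001))
([-0.08, 0.08, 4.36], np.float64(0.001))
([-0.08, 0.08, 4.36], np.float64(0.001))
```

>>> apply_moves(deltas=[{"claw": 1, "delta_pos": [-0.05, 0.08, 4.6], "yaw": 0.001}, {"claw": 1, "delta_pos": [-0.05, 0.08, 4.6], "yaw": 0.001}, {"claw": 1, "delta_pos": [0, 0.1, 4.3], "yaw": 0.001}, {"claw": 1, "delta_pos": [0, 0, 2.5], "yaw": 0}, {"claw": 1, "delta_pos": [0, 0, 1], "yaw": 0}, {"claw": 1, "delta_pos": [0, 0, 0], "yaw": 0}, {"claw": 1, "delta_pos": [0, 0, 0], "yaw": 0}])

```text
clock: 16.73
eef_pos: [569.5, 78.5, 307.3]
tcp_rot: [3.14, -0.0, 1.543]
contact_force: [-0.2, 0.9, -2.3]
opening: 0.106
grasp_force: 44.4
```

```bash
python3 w.py w8; python3 -c "
from h import *
P=np.load('w8.npy').reshape(-1,3)
for z in (75,90,105,120,135,150):
    q=P[(abs(P[:,2]-z)<3)&(P[:,1]>90)&(P[:,1]<160)&(P[:,0]>574)&(P[:,0]<630)]; print(z,len(q),np.percentile(q[:,0],[5,50]).round(1) if len(q) else '')
plan((569.5,79.5,292),88.5)"
```

```text
tcp [569.5  78.5 307.3] opening 0.10637968152474628 F [-0.2  0.9 -2.3]
75 602 [587.2 588.5]
90 711 [592.2 593.7]
105 946 [597.5 598.9]
120 1304 [602.6 604.1]
135 1568 [607.8 609.2]
150 2456 [613.1 614.6]
at [569.5  78.6 307.4] yaw 88.39 n 1
([0.09, -0.0, 1.54], np.float64(-0.0019))
```

>>> apply_moves(deltas=[{"claw": 1, "delta_pos": [0.08, 0, 0.5], "yaw": 0}, {"claw": 1, "delta_pos": [0, 0, 0.5], "yaw": 0}, {"claw": 1, "delta_pos": [0, 0, 0.4], "yaw": 0}, {"claw": 1, "delta_pos": [0, 0, 0.2], "yaw": 0}, {"claw": 1, "delta_pos": [0, 0, 0], "yaw": 0}])

```text
clock: 17.4
eef_pos: [569.0, 79.4, 289.9]
tcp_rot: [-3.141, 0.0, 1.543]
contact_force: [0.1, 0.1, -2.8]
opening: 0.11
grasp_force: 44.5
```

>>> apply_moves(deltas=[{"claw": 1, "delta_pos": [0, 0, 0.15], "yaw": 0}, {"claw": 1, "delta_pos": [0, 0, 0], "yaw": 0}])

```text
clock: 17.65
eef_pos: [569.1, 79.4, 288.7]
tcp_rot: [-3.142, -0.0, 1.543]
contact_force: [0.6, 1.1, -3.0]
opening: 0.108
grasp_force: 44.5
```

>>> apply_moves(deltas=[{"claw": 1, "delta_pos": [0, 0, 0.15], "yaw": 0}, {"claw": 1, "delta_pos": [0, 0, 0], "yaw": 0}])

```text
clock: 17.9
eef_pos: [569.5, 79.6, 287.6]
tcp_rot: [3.14, -0.0, 1.543]
contact_force: [0.7, 0.7, 0.5]
opening: 0.109
grasp_force: 44.8
```

>>> apply_moves(deltas=[{"claw": 0.7, "delta_pos": [0, 0, 0], "yaw": 0}, {"claw": 0.6, "delta_pos": [0, 0, 0], "yaw": 0}, {"claw": 0.5, "delta_pos": [0, 0, 0], "yaw": 0}, {"claw": 0.45, "delta_pos": [0, 0, 0], "yaw": 0}, {"claw": 0.45, "delta_pos": [0, 0, 0], "yaw": 0}, {"claw": 0.45, "delta_pos": [0, 0, 0], "yaw": 0}])

```text
clock: 18.65
eef_pos: [569.1, 79.4, 287.2]
tcp_rot: [-3.142, 0.0, 1.543]
contact_force: [0.1, -0.1, -1.2]
opening: 0.278
grasp_force: 0.1
```

>>> apply_moves(deltas=[{"claw": 0.45, "delta_pos": [0, 0.2, -0.15], "yaw": 0}, {"claw": 0.45, "delta_pos": [0, 0.2, -0.15], "yaw": 0}, {"claw": 0.45, "delta_pos": [0, 0.2, -0.15], "yaw": 0}, {"claw": 0.45, "delta_pos": [0, 0.2, -0.15], "yaw": 0}, {"claw": 0.45, "delta_pos": [0, 0.2, -0.15], "yaw": 0}, {"claw": 0.45, "delta_pos": [0, 0, 0], "yaw": 0}])

```text
clock: 19.4
eef_pos: [579.3, 79.2, 294.9]
tcp_rot: [3.141, -0.0, 1.543]
contact_force: [0.7, 0.2, -0.3]
opening: 0.275
grasp_force: 0.3
```

>>> apply_moves(deltas=[{"claw": 0.45, "delta_pos": [0, 0.2, -0.1], "yaw": 0}, {"claw": 0.45, "delta_pos": [0, 0.2, 0], "yaw": 0}, {"claw": 0.45, "delta_pos": [0, 0, 0], "yaw": 0}])

```text
clock: 19.77
eef_pos: [583.3, 79.0, 295.7]
tcp_rot: [3.141, -0.0, 1.543]
contact_force: [0.5, 0.4, 0.7]
opening: 0.275
grasp_force: 0.4
```

```bash
python3 w.py w9; python3 - <<'E'
from h import *
P=np.load('w9.npy').reshape(-1,3)
for z in (60,75,90,105,115,120,125,130,135,140):
    q=P[(abs(P[:,2]-z)<2.5)&(P[:,1]>95)&(P[:,1]<130)&(P[:,0]>550)&(P[:,0]<630)]; print(z,len(q),np.percentile(q[:,0],[5,50,95]).round(1) if len(q) else '')
f=grab("side"); a=cv2.resize(f["img"][120:240,320:420],None,fx=4,fy=4,interpolation=cv2.INTER_CUBIC)
b=cv2.imread("pics/w9.png")[:,200:520]; cv2.imwrite("pics/s9.png",np.hstack([a,b]))
E
```

```text
tcp [583.3  79.  295.7] opening 0.2747740309817756 F [0.5 0.4 0.7]
60 77 [566.1 567.  567.6]
75 93 [569.8 570.4 571.1]
90 124 [573.3 574.  574.7]
105 526 [576.9 598.2 599.3]
115 627 [579.2 601.6 602.9]
120 693 [580.4 603.3 604.6]
125 774 [581.5 605.1 606.4]
130 851 [582.6 606.8 608.1]
135 3024 [584.3 590.2 609.5]
140 818 [586.9 610.6 611.7]
```

View pics/s9.png

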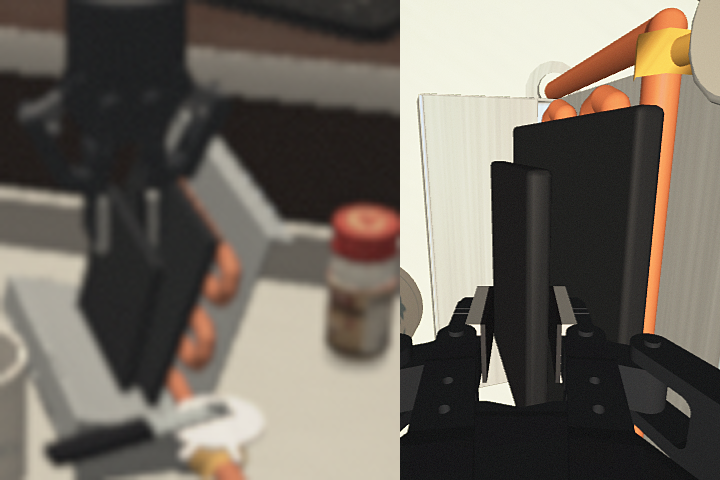

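>>> apply_moves(deltas=[{"claw": 0.45, "delta_pos": [0, 0.15, 0], "yaw": 0}, {"claw": 0.45, "delta_pos": [0, 0.15, 0], "yaw": 0}, {"claw": 0.45, "delta_pos": [0, 0, 0], "yaw": 0}])

```text
clock: 20.25
eef_pos: [584.8, 79.0, 295.6]
tcp_rot: [-3.137, 0.0, 1.543]
contact_force: [-8.9, 0.8, 7.3]
opening: 0.275
grasp_force: 5.8
```

>>> apply_moves(deltas=[{"claw": 0.45, "delta_pos": [0, 0.15, -0.1], "yaw": 0}, {"claw": 0.45, "delta_pos": [0, 0.1, -0.1], "yaw": 0}, {"claw": 0.45, "delta_pos": [0, 0, 0], "yaw": 0}])

```text
clock: 20.62
eef_pos: [585.7, 79.0, 295.9]
tcp_rot: [-3.132, 0.001, 1.543]
contact_force: [-10.1, 2.8, -0.3]
opening: 0.272
grasp_force: 5.7
```

>>> apply_moves(deltas=[{"claw": 0.45, "delta_pos": [0, -0.3, 0], "yaw": 0}, {"claw": 0.45, "delta_pos": [0, 0.05, -0.15], "yaw": 0}, {"claw": 0.45, "delta_pos": [0, 0.05, -0.15], "yaw": 0}, {"claw": 0.45, "delta_pos": [0, 0.05, -0.15], "yaw": 0}, {"claw": 0.45, "delta_pos": [0, 0, 0], "yaw": 0}])

```text
clock: 21.25
eef_pos: [586.5, 78.8, 302.0]
tcp_rot: [-3.14, 0.0, 1.543]
contact_force: [-5.4, -0.3, -1.2]
opening: 0.274
grasp_force: 3.2
```

>>> apply_moves(deltas=[{"claw": 0.45, "delta_pos": [0, 0.05, -0.15], "yaw": 0}, {"claw": 0.45, "delta_pos": [0, 0.05, -0.15], "yaw": 0}, {"claw": 0.45, "delta_pos": [0, 0.05, -0.15], "yaw": 0}, {"claw": 0.45, "delta_pos": [0, 0, 0], "yaw": 0}])

```text
clock: 21.75
eef_pos: [588.1, 78.8, 306.5]
tcp_rot: [-3.14, 0.0, 1.543]
contact_force: [-5.7, -0.3, -0.8]
opening: 0.277
grasp_force: 3.1
```

>>> apply_moves(deltas=[{"claw": 0.45, "delta_pos": [0, 0.05, -0.15], "yaw": 0}, {"claw": 0.45, "delta_pos": [0, 0.05, -0.15], "yaw": 0}, {"claw": 0.45, "delta_pos": [0, 0.05, -0.15], "yaw": 0}, {"claw": 0.45, "delta_pos": [0, 0.05, -0.15], "yaw": 0}, {"claw": 0.45, "delta_pos": [0, 0, 0], "yaw": 0}])

```text
clock: 22.38
eef_pos: [590.1, 78.7, 312.6]
tcp_rot: [-3.14, 0.0, 1.543]
contact_force: [-6.1, 1.1, -0.4]
opening: 0.275
grasp_force: 2.7
```

```bash
python3 w.py w10; python3 - <<'E'
from h import *
P=np.load('w10.npy').reshape(-1,3)
for z in (60,75,90,105,120,130,135,150):
    q=P[(abs(P[:,2]-z)<2.5)&(P[:,1]>95)&(P[:,1]<130)&(P[:,0]>550)&(P[:,0]<630)]; print(z,len(q),np.percentile(q[:,0],[5,50,95]).round(1) if len(q) else '')
E
```

```text
tcp [590.1  78.7 312.6] opening 0.27531914758067383 F [-6.1  1.1 -0.4]
60 131 [568.3 569.3 570.3]
75 163 [574.  575.2 576.1]
90 203 [579.9 581.  582. ]
105 249 [585.7 586.8 587.9]
120 332 [591.5 592.6 593.7]
130 1687 [596.  603.6 607.9]
135 1121 [598.  601.9 609.7]
150 687 [613.1 614.2 627.8]
```

>>> apply_moves(deltas=[{"claw": 0.45, "delta_pos": [0, -0.1, -0.5], "yaw": 0}, {"claw": 0.45, "delta_pos": [0, 0, -1], "yaw": 0}, {"claw": 0.45, "delta_pos": [0, 0, -4], "yaw": 0}, {"claw": 0.45, "delta_pos": [0, 0, -5], "yaw": 0}, {"claw": 0.45, "delta_pos": [0, 0, -3], "yaw": 0}, {"claw": 0.45, "delta_pos": [0, 0, 0], "yaw": 0}])

```text
clock: 23.18
eef_pos: [590.5, 78.9, 451.8]
tcp_rot: [3.134, -0.001, 1.543]
contact_force: [-1.3, 0.3, 0.5]
opening: 0.277
grasp_force: 0.0
```

```bash
python3 w.py w11; python3 - <<'E'
from h import *
P=np.load('w11.npy').reshape(-1,3)
for z in (60,75,90,105,120,130,135,145):
    q=P[(abs(P[:,2]-z)<2.5)&(P[:,1]>95)&(P[:,1]<130)&(P[:,0]>550)&(P[:,0]<630)]; print(z,len(q),np.percentile(q[:,0],[5,50,95]).round(1) if len(q) else '')
f=grab("top"); P=f["P"]
B=P[205:240,275:305].reshape(-1,3);B=B[(B[:,2]>84)&(B[:,2]<94)];print("lever",cv2.minAreaRect(B[:,:2].astype(np.float32)))
cv2.imwrite("pics/t11.png",np.hstack([cv2.resize(f["img"][140:240,160:330],None,fx=2.3,fy=2.3,interpolation=cv2.INTER_CUBIC),cv2.imread("pics/w11.png")[:230,160:560]]))
E
```

```text
tcp [590.5  78.9 451.8] opening 0.2770051753330479 F [-1.3  0.3  0.5]
60 60 [568.4 569.4 570.2]
75 62 [574.2 575.3 576.3]
90 72 [579.8 580.8 581.7]
105 80 [585.6 586.7 587.9]
120 105 [591.7 592.6 593.8]
130 469 [596.  603.3 607.7]
135 306 [598.  601.6 609.6]
145 329 [611.8 626.5 629.6]
lever ((525.552490234375, -80.69606018066406), (76.10052490234375, 17.759044647216797), 10.95598030090332)
```

View pics/t11.png

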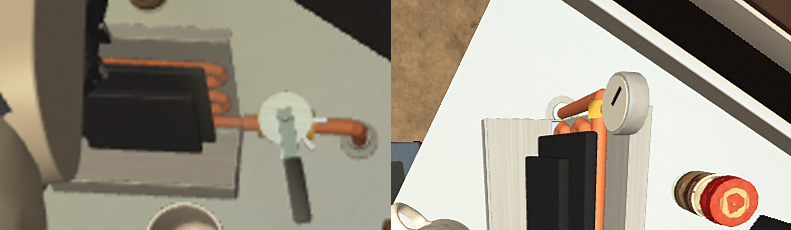

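Both slates stand on the deck, the large on the tubes and the small on the large one (left part: 145,90). The lever has not moved. Next is the valve.

```bash
python3 -c "
from h import *
plan((528,-80,360),10.9)"
```

```text
at [589.6  78.8 448.2] yaw 88.4 n 8
([-2.01, -0.71, 1.1], np.float64(0.1691))
([-2.1, -0.37, 1.1], np.float64(0.1691))
([-2.13, -0.01, 1.1], np.float64(0.1691))
([-2.1, 0.35, 1.1], np.float64(0.1691))
([-2.01, 0.7, 1.1], np.float64(0.1691))
([-1.86, 1.03, 1.1], np.float64(0.1691))
([-1.67, 1.33, 1.1], np.float64(0.1691))
([-1.42, 1.59, 1.1], np.float64(0.1691))
```

>>> apply_moves(deltas=[{"claw": -0.2, "delta_pos": [-2.01, -0.71, 1.1], "yaw": 0.169}, {"claw": -0.2, "delta_pos": [-2.1, -0.37, 1.1], "yaw": 0.169}, {"claw": -0.2, "delta_pos": [-2.13, 0, 1.1], "yaw": 0.169}, {"claw": -0.2, "delta_pos": [-2.1, 0.35, 1.1], "yaw": 0.169}, {"claw": -0.2, "delta_pos": [-2.01, 0.7, 1.1], "yaw": 0.169}, {"claw": -0.2, "delta_pos": [-1.86, 1.03, 1.1], "yaw": 0.169}, {"claw": -0.2, "delta_pos": [-1.67, 1.33, 1.1], "yaw": 0.169}, {"claw": -0.2, "delta_pos": [-1.42, 1.59, 1.1], "yaw": 0.169}])

```text
clock: 24.28
eef_pos: [527.4, -80.7, 358.1]
tcp_rot: [-3.141, 0.002, 0.185]
contact_force: [0.1, -0.6, -0.3]
opening: 0.598
grasp_force: 0.0
```

>>> apply_moves(deltas=[{"claw": -0.2, "delta_pos": [0, 0, 0], "yaw": 0}, {"claw": -0.2, "delta_pos": [0, 0, 0], "yaw": 0}])

```text
clock: 24.52
eef_pos: [528.3, -79.9, 359.4]
tcp_rot: [-3.141, 0.0, 0.193]
contact_force: [0.1, 0.9, 0.1]
opening: 0.601
grasp_force: 0.0
```

```bash
python3 w.py w12; python3 - <<'E'
from h import *
P=np.load('w12.npy').reshape(-1,3); I=cv2.imread("pics/w12.png").reshape(-1,3).astype(int)
m=(np.hypot(P[:,0]-535,P[:,1]+78)<75)&(P[:,2]>83)&(P[:,2]<95)&(I.max(1)<90); B=P[m]
print("sleeve",len(B),cv2.minAreaRect(B[:,:2].astype(np.float32)))
for z0,z1 in((55,80),(80,84),(84,100)):
    m=(np.hypot(P[:,0]-600,P[:,1]+68)<40)&(P[:,2]>z0)&(P[:,2]<z1)&(I.max(1)>100); B=P[m]
    if len(B)>10: print(z0,z1,len(B),np.median(B[:,2]),cv2.minEnclosingCircle(B[:,:2].astype(np.float32)))
plan((528,-80,240),10.9)
E
```

```text
tcp [528.3 -79.9 359.4] opening 0.6011015850528053 F [0.1 0.9 0.1]
sleeve 2187 ((519.5810546875, -81.84394073486328), (66.75542449951172, 17.492671966552734), 10.843501091003418)
55 80 5053 76.2202597803913 ((599.4834594726562, -68.03234100341797), 39.874671936035156)
84 100 1504 85.8249438042306 ((581.8460693359375, -69.47210693359375), 22.73362922668457)
at [528.4 -79.7 359.7] yaw 11.08 n 3
([-0.02, 0.01, 3.99], np.float64(0.0011))
([-0.02, 0.01, 3.99], np.float64(0.0011))
([-0.02, 0.01, 3.99], np.float64(0.0011))
```

View pics/w12.png

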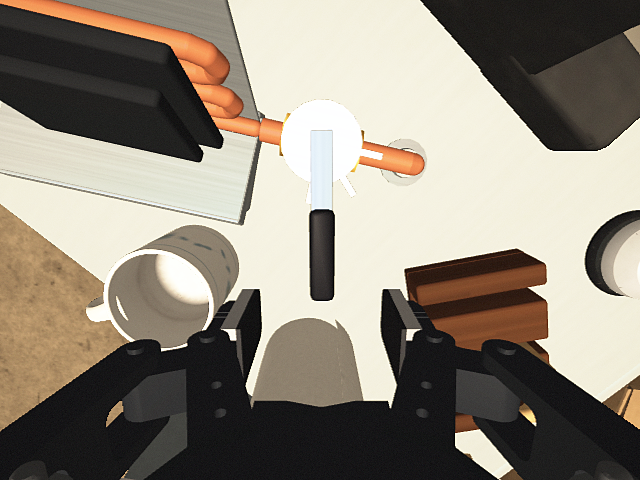

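>>> apply_moves(deltas=[{"claw": -0.2, "delta_pos": [-0.58, 0.08, 4.0], "yaw": 0.003}, {"claw": -0.2, "delta_pos": [0, 0, 4.0], "yaw": 0}, {"claw": -0.2, "delta_pos": [0, 0, 2.5], "yaw": 0}, {"claw": -0.2, "delta_pos": [0, 0, 1.4], "yaw": 0}, {"claw": -0.2, "delta_pos": [0, 0, 0], "yaw": 0}])

```text
clock: 25.2
eef_pos: [522.7, -81.6, 240.3]
tcp_rot: [-3.141, 0.001, 0.189]
contact_force: [0.2, 0.1, 0.4]
opening: 0.6
grasp_force: 0.0
```

>>> apply_moves(deltas=[{"claw": 1, "delta_pos": [0, 0, 0], "yaw": 0}, {"claw": 1, "delta_pos": [0, 0, 0], "yaw": 0}, {"claw": 1, "delta_pos": [0, 0, 0], "yaw": 0}, {"claw": 1, "delta_pos": [0, 0, 0], "yaw": 0}, {"claw": 1, "delta_pos": [0, 0, 0], "yaw": 0}, {"claw": 1, "delta_pos": [0, 0, 0], "yaw": 0}], grip_force=40)

```text
clock: 25.95
eef_pos: [523.1, -82.0, 241.9]
tcp_rot: [3.141, -0.002, 0.188]
contact_force: [-1.0, 1.4, 6.5]
opening: 0.2
grasp_force: 39.2
```

```bash
python3 - <<'E'
from h import *
P=np.load('w12.npy'); I=cv2.imread("pics/w12.png").astype(int)
C=np.array([599.5,-66.8])
# plate points: z~76, bright; fit radius from angles, list far points per angle
Q=P.reshape(-1,3); m=(abs(Q[:,2]-76)<6)&(I.reshape(-1,3).min(1)>150)&(np.hypot(Q[:,0]-599,Q[:,1]+68)<60)
B=Q[m][:,:2]
c,rad=C.copy(),0
d=B-np.array([598.5,-67]); a=np.degrees(np.arctan2(-d[:,1],-d[:,0])); rr=np.hypot(*d.T)
for k in range(-20,120,4):
    s=(a>=k)&(a<k+4); print(k+2, rr[s].max().round(1) if s.any() else None,end=' | ')
t=(rr>33)&(a>25)&(a<65); print("\nmid tooth",B[t].mean(0),t.sum(),np.median(a[t]))
t=(rr>33)&(a>70)&(a<110); print("last tooth",B[t].mean(0),t.sum(),np.median(a[t]))
E
```

```text
-18 30.5 | -14 30.8 | -10 30.8 | -6 45.4 | -2 45.9 | 2 None | 6 None | 10 None | 14 None | 18 None | 22 None | 26 30.1 | 30 30.0 | 34 34.9 | 38 44.7 | 42 45.0 | 46 29.2 | 50 28.8 | 54 28.7 | 58 28.7 | 62 28.3 | 66 28.0 | 70 27.7 | 74 27.9 | 78 34.6 | 82 42.4 | 86 42.6 | 90 27.0 | 94 26.5 | 98 26.3 | 102 26.3 | 106 25.6 | 110 25.8 | 114 26.0 | 118 25.8 | 
mid tooth [568.77334589 -91.9858929 ] 119 40.089581400650935
last tooth [ 594.51738527 -104.51907347] 102 83.90505136771878
```

>>> apply_moves(deltas=[{"claw": 1, "delta_pos": [0.02, 0.55, 0], "yaw": -0.0716}, {"claw": 1, "delta_pos": [0.02, 0.55, 0], "yaw": -0.0716}, {"claw": 1, "delta_pos": [0.02, 0.55, 0], "yaw": -0.0716}, {"claw": 1, "delta_pos": [0.02, 0.55, 0], "yaw": -0.0716}])

```text
clock: 26.45
eef_pos: [530.3, -102.3, 241.9]
tcp_rot: [-3.141, -0.002, 0.476]
contact_force: [0.6, 8.7, 6.1]
opening: 0.203
grasp_force: 39.0
```

>>> apply_moves(deltas=[{"claw": 1, "delta_pos": [0.02, 0.55, 0], "yaw": -0.0716}, {"claw": 1, "delta_pos": [0.02, 0.55, 0], "yaw": -0.0716}, {"claw": 1, "delta_pos": [0.02, 0.55, 0], "yaw": -0.0716}, {"claw": 1, "delta_pos": [0.02, 0.55, 0], "yaw": -0.0716}, {"claw": 1, "delta_pos": [0, 0, 0], "yaw": 0}, {"claw": 1, "delta_pos": [0, 0, 0], "yaw": 0}])

```text
clock: 27.2
eef_pos: [543.3, -119.9, 241.9]
tcp_rot: [3.14, -0.002, 0.761]
contact_force: [1.9, 8.2, 5.7]
opening: 0.204
grasp_force: 40.5
```

>>> apply_moves(deltas=[{"claw": 0.3, "delta_pos": [0, 0, 0], "yaw": 0}, {"claw": -0.2, "delta_pos": [0, 0, 0], "yaw": 0}, {"claw": -0.2, "delta_pos": [0, 0, -0.5], "yaw": 0}, {"claw": -0.2, "delta_pos": [0, 0, -2], "yaw": 0}, {"claw": -0.2, "delta_pos": [0, 0, -4], "yaw": 0}, {"claw": -0.2, "delta_pos": [0, 0, -5], "yaw": 0}, {"claw": -0.2, "delta_pos": [0, 0, -3], "yaw": 0}, {"claw": -0.2, "delta_pos": [0, 0, 0], "yaw": 0}])

```text
clock: 28.2
eef_pos: [543.1, -120.9, 388.5]
tcp_rot: [3.137, -0.003, 0.76]
contact_force: [-0.5, -0.1, -0.7]
opening: 0.597
grasp_force: 0.0
```

```bash
python3 w.py w13; python3 - <<'E'
from h import *
P=np.load('w13.npy').reshape(-1,3); I=cv2.imread("pics/w13.png").reshape(-1,3).astype(int)
m=(np.hypot(P[:,0]-541,P[:,1]+120)<60)&(P[:,2]>83)&(P[:,2]<95)&(I.max(1)<90); B=P[m]
print("sleeve",len(B),cv2.minAreaRect(B[:,:2].astype(np.float32)))
cv2.imwrite("pics/w13c.png",cv2.imread("pics/w13.png"))
E
```

```text
tcp [ 543.1 -120.9  388.5] opening 0.5972516672527906 F [-0.5 -0.1 -0.7]
sleeve 1798 ((540.8705444335938, -121.40483093261719), (65.87919616699219, 17.33053970336914), 45.047611236572266)
```

View pics/w13.png

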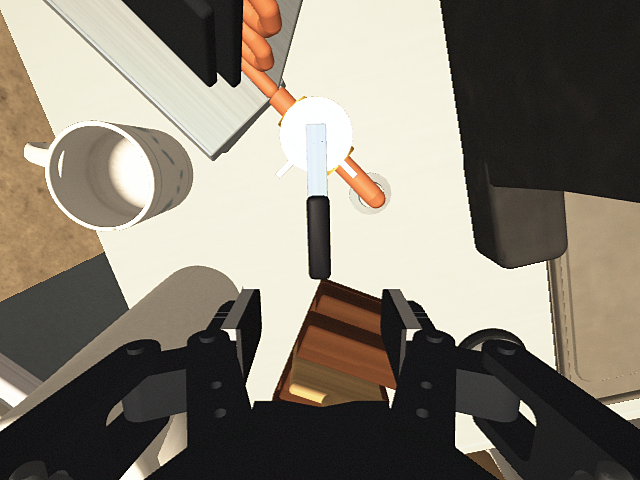

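The wrist view shows the lever (317,235) midway between the two outer teeth (285,168) and (350,170). The slates still stand at (195,40), and the gripper is clear of everything.

```bash
python3 -c "
from rig import r
print(r.sign_off())"
```

```text
the job is handed in; nothing more can be done
None
```

The job is handed in at about 28 s: both slates stand on the deck, the large one against the tubes and the small one leaning on it, and the valve lever then set at about 45 degrees over the middle tooth. The paddle is still in the stand, and I did not touch the kitchen roll, mug or bell.

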